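# Feel the dropper bulbs and set out the perished ones

## Task

Some dropper bottles in the wooden rack have perished rubber bulbs: feel the bulbs with a gentle pinch of the fingers to find the hard ones. Lift every bottle with a hard bulb out of the rack and set it down gently, upright, on the floor of the red repairs tray; leave the bottles with springy bulbs standing in the rack, and do not disturb anything else on the bench.

Things in the scene. Friction and masses are not known exactly. Their poses are not given: they have to be found in the camera images.
- rack: fixed pale wooden bottle rack, 72 mm (own x) by 285 mm (own y), 30 mm high; origin: centre of its underside. Four round blind pockets in a row along y, 70 mm apart, 43 mm wide, 22 mm deep, each with one loose dropper bottle. The bottles look alike and are not measured themselves; which pockets hold bottles with springy bulbs is not marked and differs each time
- rack_hole0 (a point): centre of the mouth of the pocket at the rack's -y end, 30 mm above the bench. A dropper bottle (about 170 g) stands upright in it, centred within 1.5 mm: amber body 40 mm across, underside 22 mm below this point; hard white screw cap, 26 mm across, 48 to 68 mm above this point, good to lift by; on it the black fluted rubber bulb, 19 mm across, 70 to 107 mm above this point
- rack_hole1 (a point): the same for the second pocket from the -y end. About all four bulbs: pinched from any side with 6 N, a springy bulb narrows to between 7 and 14 mm and springs back; a perished one is rock hard and stays wider than 17 mm. Perished rubber cracks, and a springy bulb squirts, when a finger presses it with more than about 20 N
- rack_hole2 (a point): the same mouth point for the third pocket from the -y end; its bottle is like the others
- rack_hole3 (a point): the same mouth point for the pocket at the +y end; its bottle is like the others
- tray: fixed red plastic repairs tray, 180 mm (own x) by 200 mm (own y), walls 4 mm thick and 24 mm high, floor 4 mm above the bench; origin at the centre of its underside. Empty but for a small tin near the middle of its far (+x) side; there is room for all bottles on the rest of the floor
- teat_tin: small round brass tin, 47 mm across, 26 mm high, standing in the tray near the middle of its far (+x) side; origin at the centre of its underside. Leave it where it is
- wax_tin: round brass tin, 83 mm across, 32 mm high, behind the rack; origin at the centre of its underside. Leave alone
- pump_1: white solvent pump bottle with steel dish top, 68 mm across, 120 mm high, behind the rack; origin at the centre of its underside. Leave alone
- cotton_jar: glass jar of white cotton balls with black lid, 90 mm across, 115 mm high; origin at the centre of its underside. Leave alone
- foil_reel: reel of copper foil lying flat, 68 mm across, 6 mm thick, on the robot's side of the rack and tray; origin at the centre of its underside. Leave alone
- glass_cutter: brass-handled glass cutter lying on the bench on the robot's side of the rack, 136 mm long, 14 mm thick, along its own x; origin on the bench under its middle. Leave alone

How it is judged (in metres and radians):
On the way:
1. a bulb is pinched between the fingers ((contact force between the fingers and dropper_b_bulb above 3 N or contact force between the fingers and dropper_d_bulb above 3 N or contact force between the fingers and dropper_a_bulb above 3 N or contact force between the fingers and dropper_c_bulb above 3 N)), for 0.1 s.
At the end, for the whole second after the job is handed in: Every bottle with a hard bulb stands upright (within about 6 degrees) on the floor of the red tray, every bottle with a springy bulb stands upright and fully down in a pocket of the rack, and all are at rest (x of dropper_b in the frame of tray between -0.088 and 0.088 m and y of dropper_b in the frame of tray between -0.098 and 0.098 m and z of dropper_b in the frame of tray between -0.005 and 0.01 m and linear speed of each of dropper_b, dropper_d, dropper_a, dropper_c below 0.02 m/s and angle between each of dropper_b, dropper_d, dropper_a, dropper_c's own z axis and vertical below 0.1 rad and x of dropper_d in the frame of tray between -0.088 and 0.088 m and y of dropper_d in the frame of tray between -0.098 and 0.098 m and z of dropper_d in the frame of tray between -0.005 and 0.01 m and x of dropper_a in the frame of rack between -0.012 and 0.012 m and z of dropper_a in the frame of rack between 0.002 and 0.014 m and x of dropper_c in the frame of rack between -0.012 and 0.012 m and z of dropper_c in the frame of rack between 0.002 and 0.014 m); the robot touches nothing.
It fails at once if a rubber bulb is pressed by the fingers with more than 20 N each (perished rubber cracks, a springy bulb squirts) (contact force between the fingers and dropper_b_bulb above 40 N or contact force between the fingers and dropper_d_bulb above 40 N or contact force between the fingers and dropper_a_bulb above 40 N or contact force between the fingers and dropper_c_bulb above 40 N).
It fails at once if a dropper bottle is tipped more than 35 degrees (angle between any of dropper_b, dropper_d, dropper_a, dropper_c's own z axis and vertical above 0.61 rad).
It fails at once if a dropper bottle is dropped: let go more than about 18 mm above what it lands on, so that it falls at over 0.6 m/s ((linear speed of dropper_b above 0.6 m/s and contact force between the fingers and dropper_b below 0.1 N) or (linear speed of dropper_d above 0.6 m/s and contact force between the fingers and dropper_d below 0.1 N) or (linear speed of dropper_a above 0.6 m/s and contact force between the fingers and dropper_a below 0.1 N) or (linear speed of dropper_c above 0.6 m/s and contact force between the fingers and dropper_c below 0.1 N)).
It fails at once if another thing on the bench is shifted by more than 25 mm (distance of any of teat_tin, wax_tin, pump_1, cotton_jar, foil_reel, glass_cutter from where it was at the start of the episode above 0.025 m).
It also fails if it takes over 72 s, if anything falls off the work surface, if the arm or the gripper's body presses on something with over 40 N, if the wrist force passes 120 N, or if a joint passes its speed limit or range.

## Robot

A 6-joint arm with a two-finger parallel gripper is mounted at the origin on the work surface. World frame = base frame: x ahead of the robot, y to its left, z up, the work surface at z = 0. Lengths are in mm, angles in degrees, forces in N, time in s.
With the tool pointing down it reaches from about 300 to 850 mm from the base axis. Payload 4.2 kg.
Tool frame: the origin (TCP) lies between the finger pads; the fingertips stand 22 mm ahead of it and the grasp point (between the pads) lies 3 mm ahead of it (env.finger_overhang is the distance from the TCP to the fingertips, in mm); z points along the fingers, y is the line along which they close (so a half turn about z gives the same grasp; the last joint's range is limited). The gripper opens to 91 mm and grips with 3 to 60 N. Pads are 32 mm wide; open, the fingers measure 118 mm over their backs; the gripper's body (76 mm by 178 mm) begins 60 mm behind the grasp point.
Start: joints at [71.391, 18.312, 89.639, -0, 72.044, -1.146], TCP at [172.561, 548.51, 235.976] pointing down, gripper open.
Joint ranges: [-177.97, 177.97], [-48.28, 115.42], [12.27, 149.76], [-77.06, 257.06], [2.81, 150.46], [-146.56, 146.56]. Speed limits (degrees/s): [147.25, 147.25, 180, 180, 180, 180].

## Interface

Orientations are given as [roll, pitch, yaw] about the fixed x, y, z axes, in that order (R = Rz(yaw) Ry(pitch) Rx(roll)).
In Python, from workcell import state, cams, ticket, look_for, outline_of, env gives the robot as it stands.
- The arm moves only by the tool servo_tool, never from a script. Its argument "steps" is a list of rows, each a list of 3 entries, a list of its own where there are three numbers: the closure in counts, from 0 (fully open) to 255 (shut), then the shift along the tool's x, y, z in mm, then the turn, a rotation vector about the tool's x, y, z in rad. A call has exactly 10 rows; each row shifts and turns the commanded pose from where the row before left it, along the tool's axes as they then stand; what a row does not reach is not made up. A row lasts 1/10 s, in which the tool goes at most 50 mm and 8.59 degrees, less where a joint would pass 70% of its speed; a pose out of reach is approached as far as the arm can. A call with a gripper value outside its range is refused whole. The fingers move at their own pace and stop on an object; "squeeze" is the grip in N (left out, the last holds). Time passes only in rows, so rows that do not move let the fingers close, or fill a call up. It gives the time, the measured TCP pose, the force, the opening and the grip force at its end, in the units of the state.
- state(): the state, without advancing time (a new reading comes with each control period).
- cams.grab_frame(name): name is "scene" or "side" or "wrist"; returns a dict with "color" (480x640x3 uint8, red, green, blue), "z_map" (480x640 float32, mm along the optical axis (not along the pixel's ray), 0 where there is no reading), "fovy" (degrees; the focal length in pixels is half the picture's height over the tangent of half this angle, whatever the lens; pixels are square), "cx", "cy" (the principal point, pixels), "eye" and "rotation" of the camera in the world; the wrist camera has in their place "tool_from_camera" (4x4, takes a point from camera to tool coordinates, whose origin is the TCP and whose axes are the flange's). Camera axes: x right, y up, looking along -z (the intrinsics and any distortion apply to the point x, -y, -z); pixel columns grow to the right and rows downward; lengths in mm; the calibration is good to about 2 mm. A picture is of the moment at which its call begins: read the wrist's pose just before it.
- ticket.job_done(): hands the job in; it is judged then, once.
Trained networks look in a picture, given as the dict that the camera call returned (one of the last four; its "shot" number tells which), for a name from the list of things; names that differ only in an ending like _2 or _b are one class to them, and where a whole thing is asked for, a point or a joint stands for the part that bears it (a point fixed in the world has none). Each returns a list of dicts, best first, with "confidence" (0 to 1); they miss things now and then, are a little off and sometimes report something else, mostly with a low value. They report only what shows in the picture. A call takes as long as a camera call.
- look_for(picture, thing): "at" ([column, row] in pixels, amid what is visible of it).
- outline_of(picture, thing): "pixels" (480x640 bool, what is visible of it) and "at" ([column, row] in pixels, amid what is visible of it).
The state is a dict: "time_s": time; "qpos": joint angles; "qvel": joint speeds; "effort": joint torques, N m; "ee_pos": TCP position; "ee_rot": TCP orientation; "force": force on the tool from outside, world axes, zero at the start; "torque": the same for the moment, N m; "gripper_width": finger opening in mm; "gripper_force": force on a finger pad.
Only numpy, scipy, OpenCV 4.12 (cv2) and the standard library are available. Lean on these libraries where they do the work, as an engineer would, in place of code of your own. Each camera call takes 0.05 s, during which the arm holds its last target. There are 200 camera calls.

## Working session

There is one attempt and no reset: what is moved stays moved. The work goes in short steps, Python scripts to look and compute and a tool call to move; the robot and the scene stay as the last step left them, time stands still between calls to the robot, and variables do not carry over. Pictures are saved under pics/ and viewed, at most 10 in all, crops included, and the job is handed in when it is done.

Besides the shell and the picture viewer there is one more tool, called by a JSON object that holds its "op" and its "data", one argument or row to a line. servo_tool: Moves the arm, as the interface text tells. Its arguments: {"type":"object","properties":{"steps":{"type":"array","items":{"type":"array"}},"squeeze":{"type":"number"}},"required":["steps"]}

```bash
ls; mkdir -p pics
cat > h.py <<'E'
import numpy as np, cv2
from workcell import state, cams, ticket, look_for, outline_of, env
def cloud(f, T=None):
    z=f["z_map"]; h,w=z.shape; fl=h/2/np.tan(np.radians(f["fovy"])/2)
    v,u=np.mgrid[:h,:w]
    p=np.stack([(u-f["cx"])*z/fl, -(v-f["cy"])*z/fl, -z],-1)
    if T is None: P=p@np.array(f["rotation"]).T+np.array(f["eye"])
    else: P=p@T[:3,:3].T+T[:3,3]
    P[z<=0]=np.nan
    return P
E
python3 - <<'E'
from h import *
s=state(); print(s)
for n in("scene","side"):
    f=cams.grab_frame(n); cv2.imwrite(f"pics/{n}0.png",f["color"][:,:,::-1])
    print(n,{k:v for k,v in f.items() if k not in("color","z_map")})
    P=cloud(f)
    for t in("rack","tray","teat_tin","wax_tin","pump_1","cotton_jar","foil_reel","glass_cutter","dropper_a"):
        for o in outline_of(f,t)[:5]:
            q=P[o["pixels"]]; q=q[~np.isnan(q[:,0])]
            if len(q): print(t,round(o["confidence"],2),np.round(o["at"]),np.percentile(q,[2,50,98],axis=0).round().tolist())
E
```

```text
pics
{'time_s': 0.0, 'qpos': array([ 7.13912434e+01,  1.83515687e+01,  8.97073788e+01, -1.66019224e-03,
        7.20434117e+01, -1.14584815e+00]), 'qvel': array([ 0.00808829,  0.07019497, -0.03613004, -0.03277629,  0.04335582,
        0.05808884]), 'effort': array([ 1.54043883e-03, -4.12476075e+01, -2.31976193e+01,  7.29674287e-02,
        4.58948000e-02, -1.24849171e-04]), 'ee_pos': array([172.4066451 , 548.04839437, 235.11438228]), 'ee_rot': array([-1.79897630e+02, -4.68833488e-04,  1.62537604e+02]), 'force': array([-0.30566973, -0.15419289, -0.03809985]), 'torque': array([0.00339777, 0.00468848, 0.03578925]), 'gripper_force': 0.0, 'gripper_width': 91.65849999580963}
scene {'fovy': 46.21153022482975, 'cx': 325.4212431413835, 'cy': 240.73604190146543, 'eye': array([1262.63761525,  595.02153384,  700.99487229]), 'rotation': array([ 55.32486004,   1.33019742, 130.4766782 ]), 'shot': 1}Traceback (most recent call last):
  File "<stdin>", line 6, in <module>
  File "h.py", line 7, in cloud
    if T is None: P=p@np.array(f["rotation"]).T+np.array(f["eye"])
                    ~~~~~~~~~~~~~~~~~~~~~~~~~~~^~~~~~~~~~~~~~~~~~~
ValueError: operands could not be broadcast together with shapes (480,640) (3,)
```

```bash
sed -i 's/np.array(f\["rotation"\]).T/R.from_euler("xyz",f["rotation"],degrees=True).as_matrix().T/; 1a from scipy.spatial.transform import Rotation as R' h.py
python3 - <<'E'
from h import *
for n in("scene","side"):
    f=cams.grab_frame(n); cv2.imwrite(f"pics/{n}0.png",f["color"][:,:,::-1])
    print(n,{k:v for k,v in f.items() if k not in("color","z_map")})
    P=cloud(f)
    for t in("rack","tray","teat_tin","wax_tin","pump_1","cotton_jar","foil_reel","glass_cutter","dropper_a"):
        for o in outline_of(f,t)[:5]:
            q=P[o["pixels"]]; q=q[~np.isnan(q[:,0])]
            if len(q): print(t,round(o["confidence"],2),np.round(o["at"]),np.percentile(q,[2,50,98],axis=0).round().tolist())
E
```

```text
scene {'fovy': 46.21153022482975, 'cx': 325.4212431413835, 'cy': 240.73604190146543, 'eye': array([1262.63761525,  595.02153384,  700.99487229]), 'rotation': array([ 55.32486004,   1.33019742, 130.4766782 ]), 'shot': 2}
rack 0.63 [278. 239.] [[524.0, -322.0, 1.0], [577.0, -135.0, 27.0], [603.0, -40.0, 33.0]]
tray 0.94 [454. 307.] [[461.0, 145.0, 2.0], [534.0, 269.0, 5.0], [642.0, 346.0, 25.0]]
tray 0.56 [410. 237.] [[349.0, 37.0, 1.0], [382.0, 69.0, 7.0], [410.0, 99.0, 10.0]]
tray 0.38 [280. 238.] [[533.0, -317.0, 3.0], [578.0, -131.0, 28.0], [603.0, -40.0, 33.0]]
teat_tin 0.56 [426. 324.] [[587.0, 225.0, 4.0], [616.0, 251.0, 30.0], [633.0, 269.0, 33.0]]
wax_tin 0.7 [318. 309.] [[659.0, 29.0, 5.0], [702.0, 72.0, 32.0], [732.0, 102.0, 35.0]]
pump_1 0.92 [234. 260.] [[690.0, -155.0, 2.0], [728.0, -114.0, 68.0], [749.0, -97.0, 110.0]]
cotton_jar 0.95 [376. 337.] [[687.0, 190.0, 7.0], [742.0, 238.0, 91.0], [762.0, 266.0, 117.0]]
cotton_jar 0.42 [281. 238.] [[528.0, -322.0, 1.0], [577.0, -135.0, 28.0], [603.0, -40.0, 33.0]]
foil_reel 0.93 [412. 237.] [[346.0, 35.0, -1.0], [381.0, 69.0, 7.0], [410.0, 100.0, 10.0]]
glass_cutter 0.67 [372. 219.] [[372.0, -110.0, 3.0], [383.0, -40.0, 11.0], [393.0, 21.0, 16.0]]Traceback (most recent call last):
  File "<stdin>", line 7, in <module>
ValueError: it knows: cotton_jar, foil_reel, glass_cutter, pump, rack, rack_hole, teat_tin, tray, wax_tin
```

View pics/scene0.png

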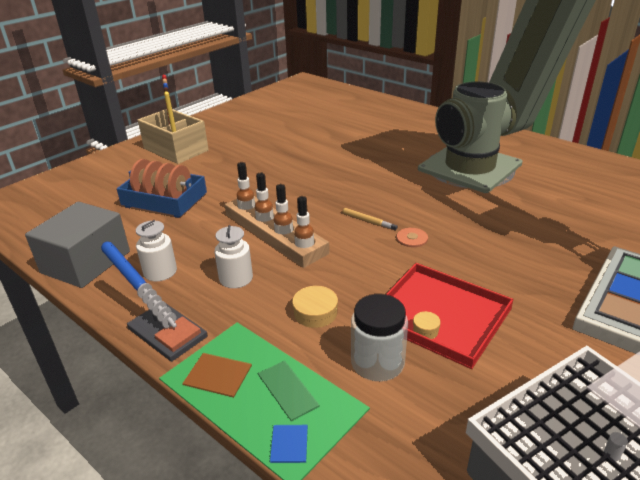

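Run:
```python
from h import *
from scipy.optimize import least_squares
for n in("scene","side"):
    f=cams.grab_frame(n); cv2.imwrite(f"pics/{n}1.png",f["color"][:,:,::-1])
    P=cloud(f).reshape(-1,3); print(n, f.get("eye"),f["rotation"])
    for nm,z0,z1,r in(("bulb",106,133,9.5),("cap",81,96,13),("body",36,55,20)):
        q=P[(P[:,2]>z0)&(P[:,2]<z1)&(P[:,0]>470)&(P[:,0]<640)&(P[:,1]>-340)&(P[:,1]<-20)]
        if len(q)<10: print(nm,len(q));continue
        q=q[:,:2]
        # cluster greedy
        lab=-np.ones(len(q),int);k=0
        while (lab<0).any():
            i=np.where(lab<0)[0][0]; c=q[i]
            for _ in range(5):
                m=(lab<0)&(np.linalg.norm(q-c,axis=1)<28); c=q[m].mean(0)
            m=m|(np.arange(len(q))==i); lab[m]=k
            if m.sum()>15:
                away=c-f["eye"][:2]; away/=np.linalg.norm(away)
                s=least_squares(lambda a:np.linalg.norm(q[m]-a,axis=1)-r,c+away*r*.7,loss="soft_l1")
                print(nm,m.sum(),c.round(),s.x.round(1))
            k+=1
    # rack top & tray
    q=P[(P[:,2]>26)&(P[:,2]<34)&(P[:,0]>470)&(P[:,0]<640)&(P[:,1]>-360)&(P[:,1]<0)]
    print("rack",len(q),cv2.minAreaRect(q[:,:2].astype(np.float32)))
    if n=="scene": pass
    for t in("tray","teat_tin","cotton_jar","rack"):
        o=outline_of(f,t)
        if o:
            m=o[0]["pixels"].ravel(); q=P[m]; q=q[~np.isnan(q[:,0])]
            if t=="tray": q=q[q[:,2]>18]
            if len(q): print(t,o[0]["confidence"],cv2.minAreaRect(q[:,:2].astype(np.float32)),np.percentile(q,[1,99],axis=0).round())
```

```text
scene [1262.63761525  595.02153384  700.99487229] [ 55.32486004   1.33019742 130.4766782 ]
bulb 99 [ 540. -284.] [ 536.  -288.8]
bulb 100 [ 549. -215.] [ 544.7 -219.9]
bulb 104 [ 560. -144.] [ 555.1 -149.8]
bulb 110 [570. -76.] [564.2 -80.5]
cap 67 [ 543. -282.] [ 535.4 -289.7]
cap 73 [ 552. -212.] [ 544.9 -220.1]
cap 70 [ 562. -143.] [ 554.6 -150. ]
cap 73 [571. -74.] [563.9 -80.6]
body 125 [ 546. -277.] [ 535.9 -288.9]
body 138 [ 555. -208.] [ 545.  -219.3]
body 143 [ 566. -138.] [ 555.1 -149.5]
body 150 [575. -69.] [564.4 -80.2]
rack 1314 ((550.689208984375, -184.74301147460938), (290.5950012207031, 75.42086029052734), 82.48535919189453)
tray 0.95 ((554.0364379882812, 243.88912963867188), (184.6845245361328, 201.3040771484375), 5.5919880867004395) [[458. 140.  18.]
 [644. 350.  27.]]
teat_tin 0.71 ((599.8585815429688, 239.55117797851562), (79.06930541992188, 48.61827087402344), 44.717437744140625) [[587. 224.   5.]
 [632. 270.  33.]]
cotton_jar 0.75 ((683.9581909179688, 171.2472686767578), (215.7139892578125, 88.40156555175781), 55.754737854003906) [[684. 187.   4.]
 [762. 267. 11
[... 554 characters left out ...]
615 ((552.3487548828125, -183.46255493164062), (289.7879638671875, 73.08787536621094), 82.40937805175781)
tray 0.67 ((555.66552734375, 244.4167022705078), (180.26942443847656, 203.3079071044922), 5.147035121917725) [[460. 140.  18.]
 [651. 351.  26.]]
teat_tin 0.84 ((611.4532470703125, 241.7371826171875), (43.11823272705078, 60.9669075012207), 8.447639465332031) [[589. 227.   5.]
 [631. 270.  32.]]
cotton_jar 0.77 ((756.880859375, 196.5120086669922), (94.7616958618164, 185.42758178710938), 57.85962677001953) [[674. 189.   5.]
 [756. 268. 117.]]
rack 0.65 ((548.447265625, -207.4231719970703), (338.6561584472656, 72.36712646484375), 82.25687408447266) [[ 501. -315.   -0.]
 [ 604.  -38.   32.]]
```

View pics/side1.png

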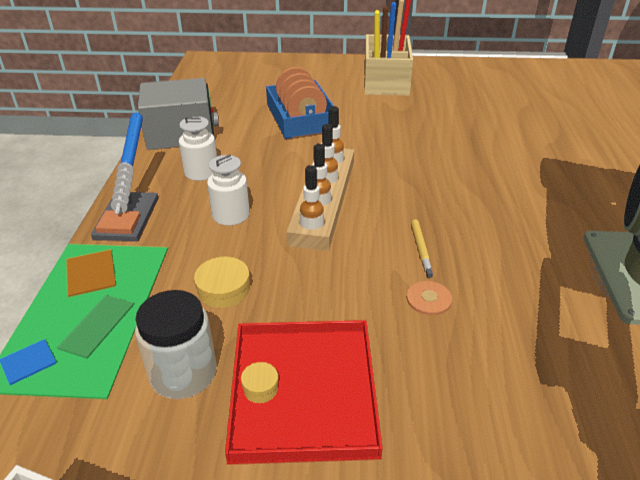

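```bash
cat >> h.py <<'E'
def plan(tgt, yaw, n=10, g=None):
    s=state(); p=np.array(s["ee_pos"]); r=R.from_euler("xyz",s["ee_rot"],degrees=True)
    rt=R.from_euler("xyz",[180,0,yaw],degrees=True)
    rv=(r.inv()*rt).as_rotvec()
    print("from",p.round(1),np.round(s["ee_rot"],1),"w",round(s["gripper_width"],1),"t",s["time_s"])
    step=(np.array(tgt)-p)/n; a=[]
    for i in range(n):
        a.append([np.round(r.inv().apply(step),1).tolist(),np.round(rv/n,3).tolist()]); r=r*R.from_rotvec(np.round(rv/n,3))
    print(*a,sep="\n")
E
python3 - <<'E'
from h import *
plan([565.4,-80.5,190],82.3,20)
E
```

```text
from [172.6 548.5 236. ] [180.    0.  162.5] w 91.3 t 1.0
[[-28.2, -24.1, 2.3], [0.0, -0.0, 0.07]]
[[-29.8, -22.1, 2.3], [0.0, -0.0, 0.07]]
[[-31.3, -19.9, 2.3], [0.0, -0.0, 0.07]]
[[-32.6, -17.7, 2.3], [0.0, -0.0, 0.07]]
[[-33.7, -15.4, 2.3], [0.0, -0.0, 0.07]]
[[-34.7, -13.0, 2.3], [0.0, -0.0, 0.07]]
[[-35.6, -10.5, 2.3], [0.0, -0.0, 0.07]]
[[-36.2, -8.0, 2.3], [0.0, -0.0, 0.07]]
[[-36.7, -5.5, 2.3], [0.0, -0.0, 0.07]]
[[-37.0, -2.9, 2.3], [0.0, -0.0, 0.07]]
[[-37.1, -0.3, 2.3], [0.0, -0.0, 0.07]]
[[-37.0, 2.3, 2.3], [0.0, -0.0, 0.07]]
[[-36.8, 4.9, 2.3], [0.0, -0.0, 0.07]]
[[-36.3, 7.4, 2.3], [0.0, -0.0, 0.07]]
[[-35.7, 10.0, 2.3], [0.0, -0.0, 0.07]]
[[-34.9, 12.4, 2.3], [0.0, -0.0, 0.07]]
[[-34.0, 14.9, 2.3], [0.0, -0.0, 0.07]]
[[-32.9, 17.2, 2.3], [0.0, -0.0, 0.07]]
[[-31.6, 19.5, 2.3], [0.0, -0.0, 0.07]]
[[-30.1, 21.6, 2.3], [0.0, -0.0, 0.07]]
```

{"op": "servo_tool", "data": {
  "steps": [
    [0, [-28, -24, 2], [0, 0, 0.07]],
    [0, [-30, -22, 2], [0, 0, 0.07]],
    [0, [-31, -20, 2], [0, 0, 0.07]],
    [0, [-33, -18, 2], [0, 0, 0.07]],
    [0, [-34, -15, 2], [0, 0, 0.07]],
    [0, [-35, -13, 2], [0, 0, 0.07]],
    [0, [-36, -10, 2], [0, 0, 0.07]],
    [0, [-36, -8, 2], [0, 0, 0.07]],
    [0, [-37, -5, 2], [0, 0, 0.07]],
    [0, [-37, -3, 2], [0, 0, 0.07]]
  ],
  "squeeze": 6
}}

```text
time_s: 2.0
ee_pos: [371.4, 232.7, 216.1]
ee_rot: [179.9, -0.0, 122.3]
force: [1.0, 0.0, 0.5]
gripper_width: 91.0
gripper_force: 0.0
```

{"op": "servo_tool", "data": {
  "steps": [
    [50, [-37, 0, 3], [0, 0, 0.07]],
    [80, [-37, 2, 3], [0, 0, 0.07]],
    [80, [-37, 5, 3], [0, 0, 0.07]],
    [80, [-36, 7, 3], [0, 0, 0.07]],
    [80, [-36, 10, 3], [0, 0, 0.07]],
    [80, [-35, 12, 3], [0, 0, 0.07]],
    [80, [-34, 15, 3], [0, 0, 0.07]],
    [80, [-33, 17, 3], [0, 0, 0.07]],
    [80, [-30, 19, 3], [0, 0, 0.07]],
    [80, [-28, 20, 0], [0, 0, 0.07]]
  ]
}}

```text
time_s: 3.0
ee_pos: [564.9, -78.8, 188.5]
ee_rot: [-180.0, -0.0, 82.1]
force: [0.2, 0.3, 0.4]
gripper_width: 62.5
gripper_force: 0.0
```

Run:
```python
from h import *
plan([565.4,-80.5,126],82.3,10)
p,r=np.array(state()["ee_pos"]),R.from_euler("xyz",state()["ee_rot"],degrees=True)
f=cams.grab_frame("wrist"); cv2.imwrite("pics/w1.png",f["color"][:,:,::-1])
P=cloud(f,np.array(f["tool_from_camera"]))@r.as_matrix().T+p
q=P.reshape(-1,3)
for z0,z1 in((132,140),(93,100)):
    m=q[(q[:,2]>z0)&(q[:,2]<z1)&(abs(q[:,0]-550)<60)&(q[:,1]<-20)&(q[:,1]>-330)]
    for i in range(4):
        c=np.array([537.2,-289])+i*np.array([9.4,69.5]); k=m[np.linalg.norm(m[:,:2]-c,axis=1)<30]
        if len(k)>5: print(z0,i,len(k),k.mean(0).round(1),cv2.minEnclosingCircle(k[:,:2].astype(np.float32)))
```

```text
from [564.9 -78.8 188.5] [-180.    -0.    82.1] w 62.5 t 3.0
[[-0.2, 0.1, 6.3], [-0.0, -0.0, -0.0]]
[[-0.2, 0.1, 6.3], [-0.0, -0.0, -0.0]]
[[-0.2, 0.1, 6.3], [-0.0, -0.0, -0.0]]
[[-0.2, 0.1, 6.3], [-0.0, -0.0, -0.0]]
[[-0.2, 0.1, 6.3], [-0.0, -0.0, -0.0]]
[[-0.2, 0.1, 6.3], [-0.0, -0.0, -0.0]]
[[-0.2, 0.1, 6.3], [-0.0, -0.0, -0.0]]
[[-0.2, 0.1, 6.3], [-0.0, -0.0, -0.0]]
[[-0.2, 0.1, 6.3], [-0.0, -0.0, -0.0]]
[[-0.2, 0.1, 6.3], [-0.0, -0.0, -0.0]]
132 2 411 [ 559.2 -150.6  135.9] ((559.1829223632812, -150.3849334716797), 9.587284088134766)
132 3 749 [568.6 -80.  135.6] ((568.3724975585938, -80.80493927001953), 9.939445495605469)
93 1 23 [ 551.1 -207.7   94.1] ((551.5950927734375, -207.7544708251953), 5.9308762550354)
93 2 263 [ 560.5 -140.9   96.6] ((559.72900390625, -145.1942901611328), 11.905935287475586)
93 3 401 [569.3 -74.8  97.2] ((568.5299072265625, -80.73406219482422), 12.810799598693848)
```

View pics/w1.png

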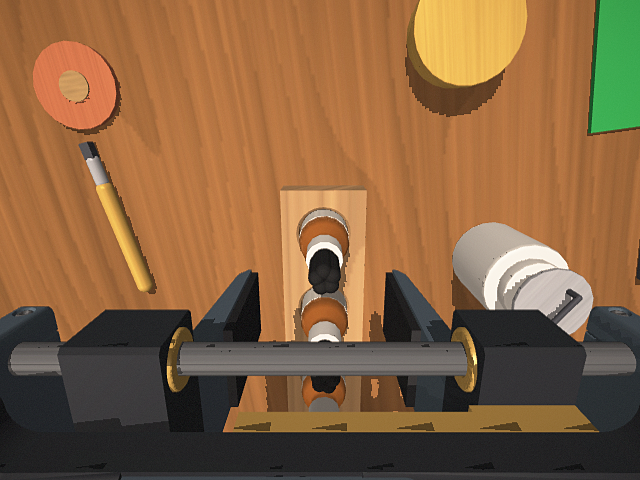

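{"op": "servo_tool", "data": {
  "steps": [
    [100, [-0.7, 1.1, 8], [0, 0, 0]],
    [120, [-0.7, 1.1, 8], [0, 0, 0]],
    [120, [0, 0, 8], [0, 0, 0]],
    [120, [0, 0, 8], [0, 0, 0]],
    [120, [0, 0, 8], [0, 0, 0]],
    [120, [0, 0, 8], [0, 0, 0]],
    [120, [0, 0, 8], [0, 0, 0]],
    [130, [0, 0, 6], [0, 0, 0]],
    [150, [0, 0, 0], [0, 0, 0]],
    [170, [0, 0, 0], [0, 0, 0]]
  ],
  "squeeze": 6
}}

```text
time_s: 4.05
ee_pos: [566.5, -79.0, 126.9]
ee_rot: [180.0, -0.0, 82.3]
force: [0.2, 0.1, -0.4]
gripper_width: 32.5
gripper_force: 0.0
```

{"op": "servo_tool", "data": {
  "steps": [
    [180, [0, 0, 0], [0, 0, 0]],
    [190, [0, 0, 0], [0, 0, 0]],
    [200, [0, 0, 0], [0, 0, 0]],
    [210, [0, 0, 0], [0, 0, 0]],
    [220, [0, 0, 0], [0, 0, 0]],
    [230, [0, 0, 0], [0, 0, 0]],
    [240, [0, 0, 0], [0, 0, 0]],
    [250, [0, 0, 0], [0, 0, 0]],
    [255, [0, 0, 0], [0, 0, 0]],
    [255, [0, 0, 0], [0, 0, 0]]
  ]
}}

```text
time_s: 5.05
ee_pos: [566.5, -79.0, 127.2]
ee_rot: [180.0, -0.0, 82.3]
force: [-0.8, 0.6, 2.9]
gripper_width: 19.1
gripper_force: 6.0
```

{"op": "servo_tool", "data": {
  "steps": [
    [100, [0, 0, 0], [0, 0, 0]],
    [100, [0, 0, 0], [0, 0, 0]],
    [100, [0, 0, 0], [0, 0, 0]],
    [100, [-0.5, 0, 3], [0, 0, 0]],
    [100, [-0.5, 0, 5], [0, 0, 0]],
    [100, [0, 0, 5], [0, 0, 0]],
    [100, [0, 0, 5], [0, 0, 0]],
    [100, [0, 0, 5], [0, 0, 0]],
    [100, [0, 0, 5], [0, 0, 0]],
    [120, [0, 0, 0], [0, 0, 0]]
  ]
}}

```text
time_s: 6.05
ee_pos: [565.7, -79.9, 98.0]
ee_rot: [-179.9, -0.0, 82.3]
force: [0.3, 0.0, 0.2]
gripper_width: 50.5
gripper_force: 0.0
```

{"op": "servo_tool", "data": {
  "steps": [
    [140, [0, 0, 0], [0, 0, 0]],
    [160, [0, 0, 0], [0, 0, 0]],
    [180, [0, 0, 0], [0, 0, 0]],
    [200, [0, 0, 0], [0, 0, 0]],
    [220, [0, 0, 0], [0, 0, 0]],
    [240, [0, 0, 0], [0, 0, 0]],
    [255, [0, 0, 0], [0, 0, 0]],
    [255, [0, 0, 0], [0, 0, 0]],
    [255, [0, 0, -2], [0, 0, 0]],
    [255, [0, 0, -3], [0, 0, 0]]
  ],
  "squeeze": 20
}}

```text
time_s: 7.05
ee_pos: [565.7, -79.9, 103.4]
ee_rot: [-179.9, -0.0, 82.3]
force: [-0.1, -0.7, -1.4]
gripper_width: 25.1
gripper_force: 20.0
```

{"op": "servo_tool", "data": {
  "steps": [
    [255, [0, 0, -10], [0, 0, 0]],
    [255, [0, 0, -18], [0, 0, 0]],
    [255, [0, 0, -18], [0, 0, 0]],
    [255, [0, 0, -18], [0, 0, 0]],
    [255, [12, -3, -3], [0, 0, 0]],
    [255, [24, -7, 0], [0, 0, 0]],
    [255, [35, -10, 0], [0, 0, 0]],
    [255, [35, -10, 0], [0, 0, 0]],
    [255, [35, -10, 0], [0, 0, 0]],
    [255, [35, -10, 0], [0, 0, 0]]
  ]
}}

```text
time_s: 8.05
ee_pos: [539.0, 103.2, 170.4]
ee_rot: [-179.9, -0.0, 82.3]
force: [0.1, 0.5, -1.8]
gripper_width: 25.9
gripper_force: 20.0
```

{"op": "servo_tool", "data": {
  "steps": [
    [255, [35, -10, 0], [0, 0, 0]],
    [255, [35, -10, 0], [0, 0, 0]],
    [255, [35, -10, 0], [0, 0, 0]],
    [255, [35, -10, 0], [0, 0, 0]],
    [255, [33, -7, 0], [0, 0, 0]],
    [255, [18, -4, 0], [0, 0, 0]],
    [255, [5, -1, 8], [0, 0, 0]],
    [255, [0, 0, 15], [0, 0, 0]],
    [255, [0, 0, 15], [0, 0, 0]],
    [255, [0, 0, 15], [0, 0, 0]]
  ]
}}

```text
time_s: 9.05
ee_pos: [514.5, 300.8, 116.6]
ee_rot: [-179.9, 0.1, 82.3]
force: [0.6, -0.4, -1.3]
gripper_width: 25.4
gripper_force: 20.0
```

{"op": "servo_tool", "data": {
  "steps": [
    [255, [0, 0, 6], [0, 0, 0]],
    [255, [0, 0, 5], [0, 0, 0]],
    [255, [0, 0, 4], [0, 0, 0]],
    [255, [0, 0, 3], [0, 0, 0]],
    [255, [0, 0, 2], [0, 0, 0]],
    [255, [0, 0, 1], [0, 0, 0]],
    [255, [0, 0, 0.5], [0, 0, 0]],
    [255, [0, 0, 0], [0, 0, 0]],
    [255, [0, 0, 0], [0, 0, 0]],
    [255, [0, 0, 0], [0, 0, 0]]
  ]
}}

```text
time_s: 10.05
ee_pos: [514.9, 302.4, 96.6]
ee_rot: [180.0, -0.0, 82.3]
force: [-0.6, -0.4, -1.5]
gripper_width: 25.2
gripper_force: 20.0
```

{"op": "servo_tool", "data": {
  "steps": [
    [255, [0, 0, 0.6], [0, 0, 0]],
    [255, [0, 0, 0.6], [0, 0, 0]],
    [255, [0, 0, 0.6], [0, 0, 0]],
    [255, [0, 0, 0.6], [0, 0, 0]],
    [255, [0, 0, 0], [0, 0, 0]],
    [255, [0, 0, 0], [0, 0, 0]],
    [255, [0, 0, 0], [0, 0, 0]],
    [255, [0, 0, 0], [0, 0, 0]],
    [255, [0, 0, 0], [0, 0, 0]],
    [255, [0, 0, 0], [0, 0, 0]]
  ]
}}

```text
time_s: 11.05
ee_pos: [515.0, 302.5, 95.2]
ee_rot: [180.0, -0.0, 82.3]
force: [-1.9, -1.1, 4.7]
gripper_width: 25.3
gripper_force: 20.0
```

{"op": "servo_tool", "data": {
  "steps": [
    [180, [0, 0, 0], [0, 0, 0]],
    [150, [0, 0, 0], [0, 0, 0]],
    [110, [0, 0, 0], [0, 0, 0]],
    [110, [0, 0, 0], [0, 0, 0]],
    [110, [0, 0, -5], [0, 0, 0]],
    [110, [0, 0, -20], [0, 0, 0]],
    [110, [0, 0, -25], [0, 0, 0]],
    [110, [0, 0, -25], [0, 0, 0]],
    [110, [-15, 4, -5], [0, 0, 0]],
    [110, [-30, 7, 0], [0, 0, 0]]
  ],
  "squeeze": 6
}}

```text
time_s: 12.05
ee_pos: [520.3, 256.6, 175.0]
ee_rot: [179.9, -0.1, 82.5]
force: [0.5, -0.8, -0.7]
gripper_width: 51.8
gripper_force: 0.0
```

{"op": "servo_tool", "data": {
  "steps": [
    [110, [-45, 10, 0], [0, 0, 0]],
    [110, [-45, 10, 0], [0, 0, 0]],
    [110, [-45, 10, 0], [0, 0, 0]],
    [110, [-45, 10, 0], [0, 0, 0]],
    [110, [-45, 10, 0], [0, 0, 0]],
    [110, [-45, 10, 0], [0, 0, 0]],
    [110, [-45, 10, 0], [0, 0, 0]],
    [110, [-45, 10, 0], [0, 0, 0]],
    [110, [-28, 8, 0], [0, 0, 0]],
    [110, [-10, 4, 0], [0, 0, 0]]
  ]
}}

```text
time_s: 13.05
ee_pos: [556.7, -154.1, 173.1]
ee_rot: [-179.9, 0.0, 82.1]
force: [-0.2, 1.2, -0.8]
gripper_width: 52.0
gripper_force: 0.0
```

Run:
```python
from h import *
plan([557.5,-150.2,126.5],82.3,1)
f=cams.grab_frame("side"); P=cloud(f).reshape(-1,3)
for z0,z1 in((100,130),(10,50)):
    m=P[(P[:,2]>z0)&(P[:,2]<z1)&(abs(P[:,0]-515)<35)&(abs(P[:,1]-302)<35)]; print(len(m),m.mean(0).round(1),m.min(0).round(),m.max(0).round())
```

```text
from [ 556.7 -154.1  173.1] [-179.9    0.    82.1] w 52.0 t 13.05
[[4.0, 0.3, 46.6], [-0.001, 0.001, -0.003]]
323 [515.  309.1 115.5] [506. 297. 100.] [525. 313. 130.]
703 [513.6 318.8  30.6] [480. 300.  10.] [535. 337.  50.]
```

Bottle in tray stands. Feel bottle 2.

{"op": "servo_tool", "data": {
  "steps": [
    [110, [2, 0, 7], [0, 0, 0]],
    [110, [2, 0.3, 10], [0, 0, 0]],
    [110, [0, 0, 10], [0, 0, 0]],
    [120, [0, 0, 10], [0, 0, 0]],
    [130, [0, 0, 9], [0, 0, 0]],
    [150, [0, 0, 0], [0, 0, 0]],
    [170, [0, 0, 0], [0, 0, 0]],
    [180, [0, 0, 0], [0, 0, 0]],
    [190, [0, 0, 0], [0, 0, 0]],
    [200, [0, 0, 0], [0, 0, 0]]
  ]
}}

```text
time_s: 14.1
ee_pos: [558.8, -146.7, 128.5]
ee_rot: [180.0, 0.0, 82.3]
force: [-0.4, 0.2, -0.0]
gripper_width: 20.1
gripper_force: 0.1
```

{"op": "servo_tool", "data": {
  "steps": [
    [210, [0, 0, 0], [0, 0, 0]],
    [220, [0, 0, 0], [0, 0, 0]],
    [230, [0, 0, 0], [0, 0, 0]],
    [240, [0, 0, 0], [0, 0, 0]],
    [255, [0, 0, 0], [0, 0, 0]],
    [255, [0, 0, 0], [0, 0, 0]],
    [255, [0, 0, 0], [0, 0, 0]],
    [255, [0, 0, 0], [0, 0, 0]],
    [255, [0, 0, 0], [0, 0, 0]],
    [255, [0, 0, 0], [0, 0, 0]]
  ]
}}

```text
time_s: 15.1
ee_pos: [558.7, -146.6, 128.3]
ee_rot: [180.0, 0.0, 82.3]
force: [-1.3, 0.3, 4.5]
gripper_width: 10.2
gripper_force: 6.0
```

{"op": "servo_tool", "data": {
  "steps": [
    [180, [0, 0, 0], [0, 0, 0]],
    [130, [0, 0, 0], [0, 0, 0]],
    [110, [0, 0, 0], [0, 0, 0]],
    [110, [0, 0, -8], [0, 0, 0]],
    [110, [0, 0, -16], [0, 0, 0]],
    [110, [0, 0, -18], [0, 0, 0]],
    [110, [-14, -0.5, -3], [0, 0, 0]],
    [110, [-25, -0.5, 0], [0, 0, 0]],
    [110, [-25, 0, 0], [0, 0, 0]],
    [110, [-10, 0, 0], [0, 0, 0]]
  ]
}}

```text
time_s: 16.1
ee_pos: [547.0, -222.2, 172.6]
ee_rot: [-180.0, 0.0, 82.2]
force: [0.0, -0.0, 0.1]
gripper_width: 51.7
gripper_force: 0.0
```

{"op": "servo_tool", "data": {
  "steps": [
    [110, [0, 0, 0], [0, 0, 0]],
    [110, [0, 0, 8], [0, 0, 0]],
    [110, [0, 0, 12], [0, 0, 0]],
    [120, [0, 0, 12], [0, 0, 0]],
    [130, [0, 0, 12], [0, 0, 0]],
    [150, [0, 0, 2], [0, 0, 0]],
    [170, [0, 0, 0], [0, 0, 0]],
    [180, [0, 0, 0], [0, 0, 0]],
    [190, [0, 0, 0], [0, 0, 0]],
    [200, [0, 0, 0], [0, 0, 0]]
  ]
}}

```text
time_s: 17.1
ee_pos: [548.0, -219.9, 127.6]
ee_rot: [179.9, 0.0, 82.3]
force: [-1.3, -0.2, -0.1]
gripper_width: 20.4
gripper_force: 0.1
```

{"op": "servo_tool", "data": {
  "steps": [
    [210, [0, 0, 0], [0, 0, 0]],
    [220, [0, 0, 0], [0, 0, 0]],
    [230, [0, 0, 0], [0, 0, 0]],
    [240, [0, 0, 0], [0, 0, 0]],
    [255, [0, 0, 0], [0, 0, 0]],
    [255, [0, 0, 0], [0, 0, 0]],
    [255, [0, 0, 0], [0, 0, 0]],
    [255, [0, 0, 0], [0, 0, 0]],
    [255, [0, 0, 0], [0, 0, 0]],
    [255, [0, 0, 0], [0, 0, 0]]
  ]
}}

```text
time_s: 18.1
ee_pos: [547.9, -219.9, 127.4]
ee_rot: [180.0, 0.0, 82.3]
force: [-1.3, 0.0, 4.9]
gripper_width: 18.5
gripper_force: 6.0
```

{"op": "servo_tool", "data": {
  "steps": [
    [180, [0, 0, 0], [0, 0, 0]],
    [110, [0, 0, 0], [0, 0, 0]],
    [100, [0, 0, 0], [0, 0, 0]],
    [100, [0, 0, 3], [0, 0, 0]],
    [100, [0, 0, 5], [0, 0, 0]],
    [100, [0, 0, 5], [0, 0, 0]],
    [100, [0, 0, 5], [0, 0, 0]],
    [100, [0, 0, 5], [0, 0, 0]],
    [100, [0, 0, 5.5], [0, 0, 0]],
    [120, [0, 0, 0], [0, 0, 0]]
  ]
}}

```text
time_s: 19.1
ee_pos: [547.2, -219.5, 97.5]
ee_rot: [-179.9, -0.0, 82.3]
force: [-0.4, 0.1, 0.8]
gripper_width: 50.0
gripper_force: 0.0
```

{"op": "servo_tool", "data": {
  "steps": [
    [140, [0, 0, 0], [0, 0, 0]],
    [160, [0, 0, 0], [0, 0, 0]],
    [180, [0, 0, 0], [0, 0, 0]],
    [200, [0, 0, 0], [0, 0, 0]],
    [220, [0, 0, 0], [0, 0, 0]],
    [240, [0, 0, 0], [0, 0, 0]],
    [255, [0, 0, 0], [0, 0, 0]],
    [255, [0, 0, 0], [0, 0, 0]],
    [255, [0, 0, -2], [0, 0, 0]],
    [255, [0, 0, -3], [0, 0, 0]]
  ],
  "squeeze": 20
}}

```text
time_s: 20.1
ee_pos: [547.5, -219.6, 103.1]
ee_rot: [-180.0, -0.0, 82.3]
force: [0.1, 0.3, -2.2]
gripper_width: 25.3
gripper_force: 20.0
```

{"op": "servo_tool", "data": {
  "steps": [
    [255, [0, 0, -10], [0, 0, 0]],
    [255, [0, 0, -20], [0, 0, 0]],
    [255, [0, 0, -25], [0, 0, 0]],
    [255, [0, 0, -25], [0, 0, 0]],
    [255, [0, 0, -25], [0, 0, 0]],
    [255, [0, 0, -25], [0, 0, 0]],
    [255, [0, 0, -15], [0, 0, 0]],
    [255, [12, -2, 0], [0, 0, 0]],
    [255, [24, -5, 0], [0, 0, 0]],
    [255, [35, -7, 0], [0, 0, 0]]
  ]
}}

```text
time_s: 21.1
ee_pos: [542.7, -146.9, 247.6]
ee_rot: [-179.9, -0.0, 82.2]
force: [1.2, 0.3, -2.0]
gripper_width: 25.4
gripper_force: 20.0
```

{"op": "servo_tool", "data": {
  "steps": [
    [255, [35, -7, 0], [0, 0, 0]],
    [255, [35, -7, 0], [0, 0, 0]],
    [255, [35, -7, 0], [0, 0, 0]],
    [255, [35, -7, 0], [0, 0, 0]],
    [255, [35, -7, 0], [0, 0, 0]],
    [255, [35, -7, 0], [0, 0, 0]],
    [255, [35, -7, 10], [0, 0, 0]],
    [255, [35, -7, 20], [0, 0, 0]],
    [255, [28, -3, 20], [0, 0, 0]],
    [255, [13, -2, 20], [0, 0, 0]]
  ]
}}

```text
time_s: 22.1
ee_pos: [524.4, 181.7, 177.0]
ee_rot: [-179.9, -0.0, 82.5]
force: [-0.1, -0.2, -2.3]
gripper_width: 25.0
gripper_force: 20.0
```

{"op": "servo_tool", "data": {
  "steps": [
    [255, [0, 0, 20], [0, 0, 0]],
    [255, [0, 0, 18], [0, 0, 0]],
    [255, [0, 0, 14], [0, 0, 0]],
    [255, [0, 0, 10], [0, 0, 0]],
    [255, [0, 0, 7], [0, 0, 0]],
    [255, [0, 0, 4], [0, 0, 0]],
    [255, [0, 0, 2], [0, 0, 0]],
    [255, [0, 0, 1], [0, 0, 0]],
    [255, [0, 0, 0], [0, 0, 0]],
    [255, [0, 0, 0], [0, 0, 0]]
  ]
}}

```text
time_s: 23.1
ee_pos: [526.0, 178.8, 103.0]
ee_rot: [180.0, -0.0, 82.3]
force: [0.2, -0.2, -1.2]
gripper_width: 25.3
gripper_force: 20.0
```

{"op": "servo_tool", "data": {
  "steps": [
    [255, [0, 0, 3], [0, 0, 0]],
    [255, [0, 0, 2], [0, 0, 0]],
    [255, [0, 0, 1], [0, 0, 0]],
    [255, [0, 0, 0.6], [0, 0, 0]],
    [255, [0, 0, 0.6], [0, 0, 0]],
    [255, [0, 0, 0.6], [0, 0, 0]],
    [255, [0, 0, 0.4], [0, 0, 0]],
    [255, [0, 0, 0], [0, 0, 0]],
    [255, [0, 0, 0], [0, 0, 0]],
    [255, [0, 0, 0], [0, 0, 0]]
  ]
}}

```text
time_s: 24.1
ee_pos: [525.8, 178.8, 94.7]
ee_rot: [180.0, -0.0, 82.3]
force: [-0.6, -0.1, 4.4]
gripper_width: 25.8
gripper_force: 20.0
```

{"op": "servo_tool", "data": {
  "steps": [
    [180, [0, 0, 0], [0, 0, 0]],
    [150, [0, 0, 0], [0, 0, 0]],
    [110, [0, 0, 0], [0, 0, 0]],
    [110, [0, 0, 0], [0, 0, 0]],
    [110, [0, 0, -5], [0, 0, 0]],
    [110, [0, 0, -20], [0, 0, 0]],
    [110, [0, 0, -25], [0, 0, 0]],
    [110, [0, 0, -25], [0, 0, 0]],
    [110, [-15, 2, -10], [0, 0, 0]],
    [110, [-30, 5, 0], [0, 0, 0]]
  ],
  "squeeze": 6
}}

```text
time_s: 25.1
ee_pos: [527.6, 133.5, 181.1]
ee_rot: [179.8, -0.1, 82.5]
force: [0.4, -0.2, -1.0]
gripper_width: 51.8
gripper_force: 0.0
```

{"op": "servo_tool", "data": {
  "steps": [
    [110, [-45, 7.5, 0], [0, 0, 0]],
    [110, [-45, 7.5, 0], [0, 0, 0]],
    [110, [-45, 7.5, 0], [0, 0, 0]],
    [110, [-45, 7.5, 0], [0, 0, 0]],
    [110, [-45, 7.5, 0], [0, 0, 0]],
    [110, [-45, 7.5, 0], [0, 0, 0]],
    [110, [-45, 7.5, 0], [0, 0, 0]],
    [110, [-45, 7, 0], [0, 0, 0]],
    [110, [-40, 7, 0], [0, 0, 0]],
    [110, [-15, 2, 0], [0, 0, 0]]
  ]
}}

```text
time_s: 26.1
ee_pos: [537.9, -291.6, 178.6]
ee_rot: [-180.0, 0.1, 82.1]
force: [0.3, 0.7, 1.3]
gripper_width: 51.9
gripper_force: 0.0
```

{"op": "servo_tool", "data": {
  "steps": [
    [110, [-1, 0, 0], [0, 0, 0]],
    [110, [-1, 0, 0], [0, 0, 0]],
    [110, [0, 0, 5], [0, 0, 0]],
    [110, [0, 0, 5], [0, 0, 0]],
    [110, [0, 0, 5], [0, 0, 0]],
    [110, [0, 0, 0], [0, 0, 0]],
    [110, [0, 0, 0], [0, 0, 0]],
    [110, [0, 0, 0], [0, 0, 0]],
    [110, [0, 0, 0], [0, 0, 0]],
    [110, [0, 0, 0], [0, 0, 0]]
  ]
}}

```text
time_s: 27.1
ee_pos: [539.0, -289.3, 164.5]
ee_rot: [180.0, 0.0, 82.3]
force: [0.6, 0.6, -0.3]
gripper_width: 51.8
gripper_force: 0.0
```

{"op": "servo_tool", "data": {
  "steps": [
    [110, [0, 0, 10], [0, 0, 0]],
    [110, [0, 0, 11], [0, 0, 0]],
    [120, [0, 0, 10], [0, 0, 0]],
    [130, [0, 0, 6], [0, 0, 0]],
    [150, [0, 0, 0], [0, 0, 0]],
    [170, [0, 0, 0], [0, 0, 0]],
    [180, [0, 0, 0], [0, 0, 0]],
    [190, [0, 0, 0], [0, 0, 0]],
    [200, [0, 0, 0], [0, 0, 0]],
    [210, [0, 0, 0], [0, 0, 0]]
  ]
}}

```text
time_s: 28.1
ee_pos: [538.9, -289.2, 127.6]
ee_rot: [180.0, 0.0, 82.3]
force: [-0.5, -0.1, 1.1]
gripper_width: 16.4
gripper_force: 1.0
```

{"op": "servo_tool", "data": {
  "steps": [
    [220, [0, 0, 0], [0, 0, 0]],
    [230, [0, 0, 0], [0, 0, 0]],
    [240, [0, 0, 0], [0, 0, 0]],
    [255, [0, 0, 0], [0, 0, 0]],
    [255, [0, 0, 0], [0, 0, 0]],
    [255, [0, 0, 0], [0, 0, 0]],
    [255, [0, 0, 0], [0, 0, 0]],
    [255, [0, 0, 0], [0, 0, 0]],
    [255, [0, 0, 0], [0, 0, 0]],
    [255, [0, 0, 0], [0, 0, 0]]
  ]
}}

```text
time_s: 29.1
ee_pos: [539.0, -289.3, 127.6]
ee_rot: [180.0, 0.0, 82.3]
force: [-1.1, -0.0, 5.5]
gripper_width: 10.5
gripper_force: 6.0
```

Springy; leave it. Retreat and check.

{"op": "servo_tool", "data": {
  "steps": [
    [200, [0, 0, 0], [0, 0, 0]],
    [160, [0, 0, 0], [0, 0, 0]],
    [120, [0, 0, 0], [0, 0, 0]],
    [110, [0, 0, 0], [0, 0, 0]],
    [110, [0, 0, -10], [0, 0, 0]],
    [110, [0, 0, -20], [0, 0, 0]],
    [110, [0, 0, -25], [0, 0, 0]],
    [110, [0, 0, -25], [0, 0, 0]],
    [110, [0, 0, -15], [0, 0, 0]],
    [110, [0, 0, 0], [0, 0, 0]]
  ]
}}

```text
time_s: 30.1
ee_pos: [540.1, -289.9, 225.6]
ee_rot: [179.7, 0.1, 82.3]
force: [-0.2, 0.1, 0.1]
gripper_width: 51.6
gripper_force: 0.0
```

Run:
```python
from h import *
print(state()["ee_pos"])
f=cams.grab_frame("side"); cv2.imwrite("pics/side2.png",f["color"][:,:,::-1])
```

```text
[ 540.1410776  -289.85090145  225.55166689]
```

View pics/side2.png

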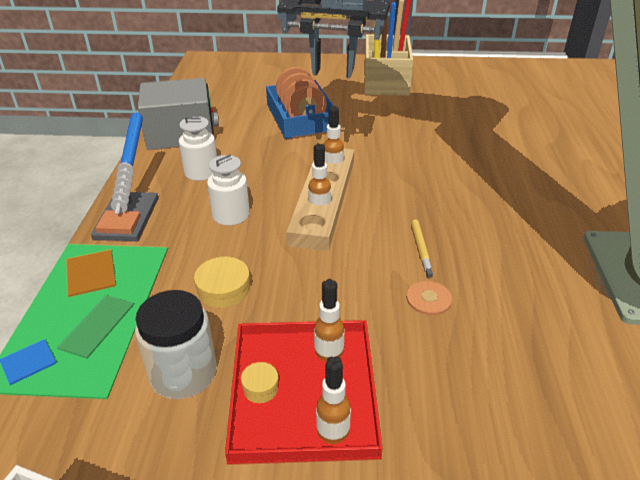

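The two hard-bulb bottles stand upright in the tray at about (330,335) and (334,415). The springy two are still in the rack at about (334,140) and (320,180), and nothing else has moved.

```bash
python3 -c "
from workcell import ticket
print(ticket.job_done())"
```

```text
the job is handed in; nothing more can be done
None
```

The two bottles with hard bulbs (second and fourth pockets from the -y end) stand upright in the red tray, the two springy ones are still in the rack, and the job was handed in at about 30 s; no verdict was returned.

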